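# Let the tool case's open lid down without a slam

## Task

The lid of the small rusty tool case stands open, leaning back past its balance point. Tip it forward, catch it on a finger as it falls, and let it down on the finger until it is fully shut, without a slam. Do not pinch the lid, do not shift or lift the case, leave the tools in it and the things round it alone, and finish clear of everything.

Things in the scene. Friction and masses are not known exactly. Their poses are not given: they have to be found in the camera images.
- case: small flat rusty steel tool case, 112 (x) x 224 (y) x 60 mm shut, 1.1 kg, loose on the bench. Origin: centre of its underside. Its front, with the latch, faces its own -x; hinge along its y at the back. The tray's walls: outer front face 47 mm in front of the origin, top edge 24 mm up. A few tools lie in it, under the rim
- case_lid (a joint): angle of the case's lid: 0 shut, 1.66 fully open (leaning back), about 1.15 balanced; below about 1.0 it falls shut by itself, faster and faster. Worn hinge: hardly any friction. Lid about 0.33 kg, some 3 N at its front edge to hold it when nearly flat
- case_hinge (a point): middle of the lid's hinge line: in the case's frame 52 mm behind (+x) the origin and 27 mm up; fixed on the case
- lid_edge (a point): middle of the free lower edge (rim) of the lid's front wall; moves with the lid; 98.5 mm from the hinge line. Shut, it lies 47 mm in front of the case's origin and 33 mm up, leaving a slot 9 mm high over the tray's front wall. The lid is a shell: its outer top lies 24 mm beyond the rim, the top's front edge set back 13 mm behind the rim; the rim is 200 mm long (along the case's y)
- small_tin: grease tin, 64 mm across, 42 mm high, red-brown cap; origin under its centre; leave alone
- nut_0: rusty hexagon nut, 24x27x12 mm; origin under its centre; leave alone
- brass_fitting: brass hose fitting, 22x56x19 mm, lying; origin under its centre; leave alone
- eye_bolt: rusty eye bolt, 50x108x10 mm, lying; origin under its centre; leave alone
- pin_punch: dark steel pin punch, 13x118x12 mm, lying; origin under its centre; leave alone
- wrench_in_case: bright combination wrench, 18x104x7 mm, lying loose in the case; origin under its centre; leave alone
- joint_in_case: bright universal-joint adaptor, 20x71x20 mm, lying loose in the case; origin under its centre; leave alone
- bolt_in_case: short dark bolt, 20x50x18 mm, lying loose in the case; origin under its centre; leave alone
- nut_in_case: big rusty hexagon nut, 32x36x16 mm, lying loose in the case; origin under its centre; leave alone

How it is judged:
By the outcome, as a careful person would: the job done as asked, in the order asked, and still so for the second after the job is handed in, with the robot touching nothing.
It also fails if it takes over 48 s, if anything falls off the work surface, if the arm or the gripper's body presses on something with over 40 N, if the wrist force passes 120 N, or if a joint passes its speed limit or range.

## Robot

A 6-joint arm with a two-finger parallel gripper is mounted at the origin on a cart in front of the work surface, level with it; the furniture and walls round the work are solid. World frame = base frame: x ahead of the robot, y to its left, z up, the work surface at z = 0. Lengths are in m, angles in rad, forces in N, time in s.
With the tool pointing down it reaches from about 0.325 to 0.875 m from the base axis. Payload 4.4 kg.
Tool frame: the origin (TCP) lies at the very end of the fingers, on their centre line; the grasp point (between the pads) lies 19 mm behind it; z points along the fingers, y is the line along which they close (so a half turn about z gives the same grasp; the last joint's range is limited). The gripper opens to 85 mm and grips with 20 to 120 N. Pads are 22 mm wide; open, the fingers measure 114 mm over their backs; the gripper's body (76 mm by 85 mm) begins 54 mm behind the grasp point. The pads swing forward as they close: fully open they stand 13 mm farther back than shut.
Start: joints at [1.194, 0.207, 1.542, -0, 1.393, -0.15], TCP at [0.129, 0.56, 0.231] pointing down, gripper open.
Joint ranges: [-2.73, 2.73], [-0.86, 2.22], [0.23, 2.46], [-1.11, 4.25], [0.08, 2.63], [-2.82, 2.82]. Speed limits (rad/s): [2.79, 2.79, 3.14, 3.14, 3.14, 3.14].

## Interface

Orientations are given as a rotation vector (axis times angle).
In Python, from bench import r gives the robot as it stands.
- The arm moves only by the tool arm_command, never from a script. Its argument "series" is one flat list of numbers, 7 for each row, row after row: the shift along the tool's x, y, z in m, then the turn, a rotation vector about the tool's x, y, z in degrees, then the finger opening in m, from 0 to 0.0854. In form: [dx, dy, dz, rx, ry, rz, hand, dx, dy, dz, rx, ry, rz, hand, ...]. A call has 1 to 8 rows; each row is the pose to reach, as a shift and turn from the pose commanded when the call began, along the tool's axes at that moment; what a row does not reach only later rows make up. A row lasts 1/10 s, in which the tool goes at most 50 mm and 8.59 degrees, less where a joint would pass 70% of its speed; a pose out of reach is approached as far as the arm can. A call with a gripper value outside its range is refused whole. The fingers move at their own pace and stop on an object; the grip force is fixed at half the most. Time passes only in rows, so rows that repeat a pose let the fingers close. It gives the time, the measured TCP pose, the force, the opening and the grip force at its end, in the units of the state.
- r.sense(): the state, without advancing time (a new reading comes with each control period).
- r.get_image(name): name is "scene" or "top"; returns (picture, depth): 480x640x3 uint8, blue, green, red; 480x640 float32, m along the optical axis (not along the pixel's ray), 0 where there is no reading.
- r.camera_info(name): a dict with "camera_matrix" (3x3 intrinsics, pixels), "dist" ([k1, k2, p1, p2, k3] as OpenCV has them; the pictures are not rectified), "pose" (4x4, takes a point from camera to world coordinates). Camera axes: x right, y up, looking along -z (the intrinsics and any distortion apply to the point x, -y, -z); pixel columns grow to the right and rows downward; lengths in m; the calibration is good to about 2 mm. A picture is of the moment at which its call begins. camera_info takes no time and is no camera call.
- r.close_job(): hands the job in; it is judged then, once.
The state is a dict: "time": time; "joint_pos": joint angles; "qd": joint speeds; "tau": joint torques, N m; "tool_pos": TCP position; "tool_rot": TCP orientation; "ft_force": force on the tool from outside, world axes, zero at the start; "ft_torque": the same for the moment, N m; "grip_width": opening from 0.0 (shut) to 1.0 (fully open); "grasp_force": force on a finger pad.
Only numpy, scipy, OpenCV 4.12 (cv2) and the standard library are available. Lean on these libraries where they do the work, as an engineer would, in place of code of your own. Each camera call takes 0.05 s, during which the arm holds its last target. There are 200 camera calls.

## Working session

There is one attempt and no reset: what is moved stays moved. The work goes in short steps, Python scripts to look and compute and a tool call to move; the robot and the scene stay as the last step left them, time stands still between calls to the robot, and variables do not carry over. Pictures are saved under pics/ and viewed, at most 10 in all, crops included, and the job is handed in when it is done.

Besides the shell and the picture viewer there is one more tool, called as name(argument=value, ...) on one line, values as JSON. arm_command: Moves the arm, as the interface text tells. Its arguments: {"type":"object","properties":{"series":{"type":"array","items":{"type":"number"}}},"required":["series"]}

```bash
mkdir -p pics; cat > h.py <<'E'
import numpy as np, cv2
from bench import r
def pts(name,depth,info=None):
    i=r.camera_info(name);K=np.array(i['camera_matrix']);d=np.array(i['dist'],float);T=np.array(i['pose'])
    h,w=depth.shape
    u,v=np.meshgrid(np.arange(w),np.arange(h))
    p=cv2.undistortPoints(np.stack([u,v],-1).reshape(-1,1,2).astype(np.float64),K,d).reshape(h,w,2)
    c=np.stack([p[...,0]*depth,-p[...,1]*depth,-depth],-1)
    P=c@T[:3,:3].T+T[:3,3]
    P[depth==0]=np.nan
    return P
E
python3 - <<'E'
from h import *
for n in("scene","top"):
    im,d=r.get_image(n);cv2.imwrite(f"pics/{n}0.png",im);np.save(f"{n}0.npy",d)
    print(n,np.array(r.camera_info(n)['pose']).round(3).tolist(),(d>0).mean())
print(r.sense())
E
```

```text
scene [[0.573, -0.69, 0.443, 1.05], [0.82, 0.475, -0.32, -0.226], [0.011, 0.546, 0.838, 0.921], [0.0, 0.0, 0.0, 1.0]] 0.9960319010416666
top [[-0.02, 0.992, -0.124, 0.508], [-1.0, -0.022, -0.015, 0.102], [-0.017, 0.124, 0.992, 0.972], [0.0, 0.0, 0.0, 1.0]] 0.9959505208333334
{'time': 0.1, 'joint_pos': array([ 1.19351679e+00,  2.07374263e-01,  1.54282230e+00, -5.08705491e-06,
        1.39351333e+00, -1.50525428e-01]), 'qd': array([-4.07155461e-05, -1.08712189e-03, -3.63501539e-03,  3.61066928e-04,
       -5.09184464e-04, -1.58731487e-03]), 'tau': array([-3.98135708e-04, -3.84091222e+01, -2.92549002e+01, -2.60860024e-04,
        4.86812292e-03, -2.10843422e-05]), 'tool_pos': array([0.12903805, 0.55962363, 0.23021415]), 'tool_rot': array([-0.35535839, -3.12087729,  0.0032121 ]), 'ft_force': array([-0.07362957,  1.04682874, -0.11701043]), 'ft_torque': array([ 0.0361227 ,  0.0074234 , -0.04801721]), 'grasp_force': 0.0, 'grip_width': 1.001345334811106}
```

View pics/scene0.png

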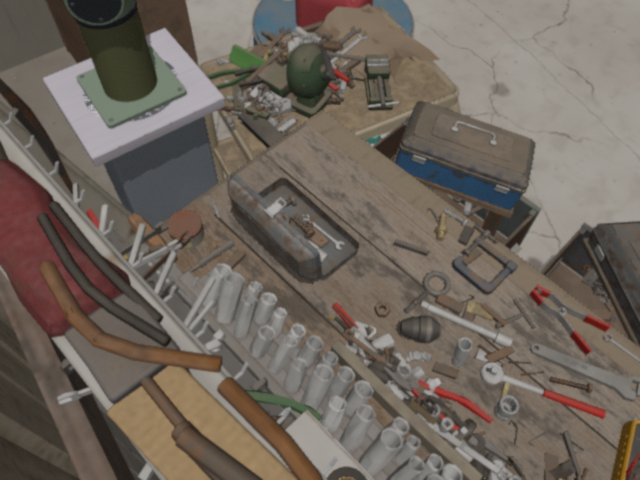

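View pics/top0.png

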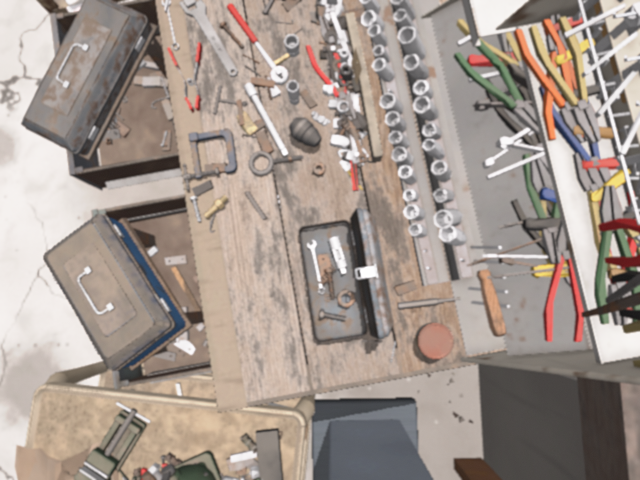

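The scene view shows the case at about (290,225), its lid leaning towards the lower left. In the top view the tray is at (335,280) and the open lid stands at (370,275). The case front faces image left (+y), and the red-brown tin is at (434,340).

```bash
python3 - <<'E'
from h import *
d=np.load("top0.npy");P=pts("top",d)
im=cv2.imread("pics/top0.png")
for u,v in [(336,225),(304,232),(314,336),(350,338),(310,280),(322,280),(352,280),(358,215),(365,270),(372,275),(378,280),(384,330),(372,218),(434,340),(425,302),(362,400),(260,280),(265,205),(305,130),(420,220),(455,245),(360,450)]: print((u,v),P[v,u].round(3))
print("row 250"); 
for u in range(292,420,3): print(u,P[250,u].round(3))
# tray rim
q=P[190:360,285:400];z=q[...,2]
m=((z>.018)&(z<.03)).astype(np.uint8)
# lid pts
L=q[z>.05];print(len(L),L.min(0),L.max(0))
im2=cv2.resize(im[180:380,270:470],None,fx=3,fy=3,interpolation=cv2.INTER_CUBIC);cv2.imwrite("pics/c1.png",im2)
E
```

```text
(336, 225) [0.651 0.089 0.002]
(304, 232) [0.639 0.151 0.006]
(314, 336) [0.442 0.135 0.027]
(350, 338) [0.435 0.068 0.   ]
(310, 280) [0.546 0.141 0.002]
(322, 280) [0.546 0.118 0.005]
(352, 280) [0.544 0.061 0.003]
(358, 215) [0.65  0.053 0.125]
(365, 270) [0.556 0.045 0.13 ]
(372, 275) [0.547 0.033 0.132]
(378, 280) [0.539 0.023 0.125]
(384, 330) [nan nan nan]
(372, 218) [0.645 0.029 0.115]
(434, 340) [ 0.432 -0.082  0.042]
(425, 302) [ 0.5   -0.074  0.011]
(362, 400) [ 0.165  0.003 -0.815]
(260, 280) [0.548 0.237 0.005]
(265, 205) [ 0.695  0.227 -0.001]
(305, 130) [0.828 0.144 0.046]
(420, 220) [ 0.653 -0.068  0.033]
(455, 245) [ 0.599 -0.118  0.083]
(360, 450) [ 0.107  0.033 -0.441]
row 250
292 [0.604 0.175 0.005]
295 [ 0.605  0.17  -0.001]
298 [0.604 0.164 0.001]
301 [0.602 0.157 0.025]
304 [0.604 0.152 0.003]
307 [0.604 0.146 0.004]
310 [0.604 0.14  0.004]
313 [0.603 0.135 0.007]
316 [0.603 0.129 0.004]
319 [ 0.604  0.123 -0.001]
322 [0.603 0.117 0.001]
325 [0.603 0.112 0.005]
328 [0.603 0.106 0.003]
331 [0.603 0.1   0.001]
334 [0.601 0.094 0.02 ]
337 [0.601 0.089 0.02 ]
340 [0.601 0.083 0.023]
343 [0.602 0.077 0.003]
346 [0.602 0.071 0.003]
349 [0.602 0.065 0.004]
352 [0.602 0.06  0.003]
355 [0.602 0.054 0.001]
358 [0.596 0.051 0.06 ]
361 [0.593 0.048 0.095]
364 [0.59  0.045 0.124]
367 [0.589 0.04  0.131]
370 [0.589 0.035 0.129]
373 [0.589 0.03  0.128]
376 [0.589 0.025 0.125]
379 [0.59  0.019 0.114]
382 [ 0.601  0.002 -0.001]
385 [ 0.601 -0.004  0.002]
388 [ 0.601 -0.01  -0.002]
391 [ 0.601 -0.016  0.   ]
394 [ 0.6   -0.021  0.002]
397 [ 0.6   -0.027  0.002]
400 [ 0.6   -0.033  0.002]
403 [ 0.6   -0.038  0.003]
406 [ 0.6   -0.044  0.002]
409 [ 0.6   -0.05  -0.001]
412 [ 0.6   -0.056  0.   ]
415 [ 0.599 -0.06   0.009]
418 [ 0.598 -0.064  0.021]
2994 [ 0.44201925 -0.00176192  0.05000793] [0.66294722 0.06049998 0.13932139]
```

View pics/c1.png

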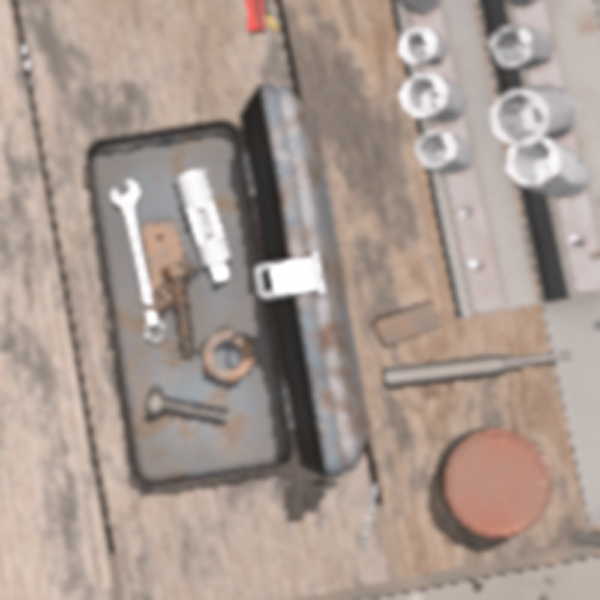

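The crop shows the tray with its left front wall from (90,150) to (137,470). The lid's rim edge runs from (250,95) to (325,470), and the white latch plate is at the rim's middle, (290,277). I'll contact the rim off-centre to avoid the latch.

```bash
python3 - <<'E'
from h import *
import itertools
T=np.array(r.camera_info('top')['pose']);
P=pts("top",np.load("top0.npy"));im=cv2.imread("pics/top0.png")
F=[];L=[];B=[]
for v in range(236,330):
    row=P[v]
    for u in range(285,330):
        if row[u,2]>.016 and row[u,2]<.034: F.append(row[u]);break
for v in range(212,336):
    row=P[v]
    us=[u for u in range(340,400) if row[u,2]>.108]
    if us: L.append(row[us[0]]);B.append(row[us[-1]])
F=np.array(F);L=np.array(L);B=np.array(B)
def fit(A):
    p=A[:,:2]
    for _ in range(4):
        c=np.polyfit(p[:,0],p[:,1],1);e=np.abs(p[:,1]-np.polyval(c,p[:,0]));p=p[e<max(.003,2*np.median(e))] if _<3 else p
    return c,len(p),e.mean()
for n,A in(("front",F),("rim",L),("back",B)):
    c,k,e=fit(A);print(n,c.round(4),"y@.55",np.polyval(c,.55).round(4),k,e.round(4),"z",np.median(A[:,2]).round(4),"x",A[:,0].min().round(3),A[:,0].max().round(3))
# tray ends, cross-rows: last/first heights along columns
for u in (315,325,335,345):
    col=P[:,u];v=[v for v in range(210,360) if .014<col[v,2]<.034]
    print(u,[col[v[0]].round(3),col[v[-1]].round(3)] if v else None)
# section of lid at several depths across row, in scene view too
Q=pts("scene",np.load("scene0.npy"))
c=fit(F)[0];a=np.arctan(c[0]);e=np.array([np.cos(a),np.sin(a)]);f=np.array([-e[1],e[0]])
o=np.array([.55,np.polyval(c,.55)])
print("a",a,"e",e,"f",f)
for nm,X in(("top",P),("scene",Q)):
    X=X[np.isfinite(X[...,2])];s=(X[:,:2]-o)@e;t=(X[:,:2]-o)@f
    for s0 in(-.07,.03,.07):
        m=(abs(s-s0)<.004)&(t>-.16)&(t<.02)&(X[:,2]>.015)
        k=np.argsort(X[m,2]);print(nm,s0,(np.c_[t[m],X[m,2]][k][::max(1,m.sum()//14)]*1000).round().astype(int).tolist())
    m=(t<-.06)&(t>-.15)&(X[:,2]>.08)&(abs(s)<.2);print("lid s range",s[m].min(),s[m].max())
E
```

```text
front [0.1369 0.0736] y@.55 0.1489 94 0.0005 z 0.0249 x 0.455 0.628
rim [ 0.1347 -0.0334] y@.55 0.0407 112 0.0004 z 0.1131 x 0.448 0.657
back [ 0.1418 -0.0668] y@.55 0.0112 113 0.0008 z 0.1104 x 0.448 0.656
315 [array([0.651, 0.129, 0.025]), array([0.437, 0.133, 0.026])]
325 [array([0.654, 0.11 , 0.026]), array([0.433, 0.115, 0.025])]
335 [array([0.656, 0.091, 0.023]), array([0.434, 0.096, 0.026])]
345 [array([0.658, 0.072, 0.021]), array([0.438, 0.078, 0.03 ])]
a 0.13602410935824955 e [0.99076298 0.13560503] f [-0.13560503  0.99076298]
top -0.07 [[-39, 15], [-24, 19], [-23, 21], [-17, 25], [-102, 40], [-104, 73], [-139, 106], [-136, 113], [-133, 118], [-108, 123], [-118, 125], [-123, 126], [-119, 128], [-111, 129], [-109, 130]]
top 0.03 [[-2, 15], [-70, 18], [-63, 22], [-72, 23], [-100, 25], [-102, 42], [-104, 72], [-138, 105], [-107, 111], [-108, 117], [-127, 123], [-120, 126], [-118, 127], [-109, 128], [-114, 130]]
top 0.07 [[-1, 16], [-71, 21], [0, 28], [-101, 40], [-104, 58], [-105, 79], [-139, 105], [-108, 110], [-108, 113], [-131, 119], [-123, 123], [-125, 125], [-122, 126], [-121, 127], [-111, 128], [-109, 129]]
lid s range -0.12370005179678954 0.09957570053595655
scene -0.07 [[2, 15], [-39, 17], [-17, 20], [0, 29], [-135, 70], [-137, 93], [-134, 106], [-135, 112], [-132, 115], [-126, 119], [-127, 124], [-126, 126], [-107, 127], [-109, 128]]
scene 0.03 [[1, 15], [-61, 22], [-131, 41], [-134, 60], [-136, 73], [-137, 91], [-136, 104], [-137, 109], [-132, 114], [-128, 118], [-127, 123], [-126, 125], [-117, 126], [-122, 128], [-113, 128], [-113, 131]]
scene 0.07 [[-71, 15], [-64, 19], [-66, 21], [-61, 24], [-132, 53], [-134, 71], [-136, 93], [-135, 109], [-134, 113], [-129, 119], [-127, 122], [-123, 125], [-111, 126], [-114, 127], [-110, 130]]
lid s range -0.11904001072753886 0.10479354451880907
```

```bash
cat >> h.py <<'E'
from scipy.spatial.transform import Rotation as Ro
e=np.array([.99076,.13561]);f=np.array([-e[1],e[0]]);o=np.array([.55,.1489])
HT,HZ,RR=-.099,.027,.099
def pose(s,t,z,al):
    F=np.r_[f,0];D=np.array([0,0,-1.])
    R=np.c_[np.cross(F,D),F,D]@Ro.from_euler('x',al,degrees=True).as_matrix()
    return np.r_[o+s*e+t*f,z],R
def rows(ps):
    S=r.sense();p0=S['tool_pos'];R0=Ro.from_rotvec(S['tool_rot']).as_matrix()
    for q in ps:
        p,R=pose(*q)
        print(q,(R0.T@(p-p0)).round(4).tolist(),Ro.from_matrix(R0.T@R).as_rotvec(degrees=True).round(1).tolist())
def tilt():  # where the tool is in s,t,z,alpha
    S=r.sense();p=S['tool_pos'];R=Ro.from_rotvec(S['tool_rot']).as_matrix();q=p[:2]-o
    F=np.r_[f,0];D=np.array([0,0,-1.]);R00=np.c_[np.cross(F,D),F,D]
    print("t",S['time'],"s,t,z",(q@e).round(4),(q@f).round(4),p[2].round(4),"rot",Ro.from_matrix(R00.T@R).as_rotvec(degrees=True).round(2),"F",S['ft_force'].round(2),"q",S['joint_pos'].round(2),"w",S['grip_width'])
E
python3 - <<'E'
from h import *
P=pts("top",np.load("top0.npy"));X=P.reshape(-1,3);X=X[np.isfinite(X[:,2])]
a=np.array([.13,.56]);b=np.array([.611,.034])
for k in np.linspace(0,1,9):
    c=a+k*(b-a);m=np.hypot(*(X[:,:2]-c).T)<.1;print(c.round(2),X[m,2].max().round(3) if m.any() else None)
tilt();rows([(.045,-.122,.23,0)])
E
```

```text
[0.13 0.56] -0.089
[0.19 0.49] 0.073
[0.25 0.43] 0.073
[0.31 0.36] 0.007
[0.37 0.3 ] 0.007
[0.43 0.23] 0.029
[0.49 0.17] 0.03
[0.55 0.1 ] 0.139
[0.61 0.03] 0.139
t 0.1 s,t,z -0.3614 0.464 0.2302 rot [ 0.12  0.04 20.79] F [-0.07  1.05 -0.12] q [ 1.19  0.21  1.54 -0.    1.39 -0.15] w 1.001345334811106
(0.045, -0.122, 0.23, 0) [-0.5879, -0.4037, 0.0009] [-0.1, -0.0, -20.8]
```

arm_command(series=[-0.588,-0.404,0,0,0,-20.8,0.05,-0.588,-0.404,0,0,0,-20.8,0.05,-0.588,-0.404,0,0,0,-20.8,0.05,-0.588,-0.404,0,0,0,-20.8,0.05,-0.588,-0.404,0,0,0,-20.8,0.05,-0.588,-0.404,0,0,0,-20.8,0.05,-0.588,-0.404,0,0,0,-20.8,0.05,-0.588,-0.404,0,0,0,-20.8,0.05])

```text
time: 0.9
tool_pos: [0.396, 0.2686, 0.2311]
tool_rot: [0.214, -3.134, -0.0]
ft_force: [0.9, 0.5, -0.7]
grip_width: 0.584
grasp_force: 0.0
```

```bash
python3 - <<'E'
from h import *
tilt();rows([(.045,-.122,.23,0)])
E
```

```text
t 0.9 s,t,z -0.1364 0.1395 0.2311 rot [-0.    0.02 -0.01] F [ 0.87  0.55 -0.71] q [ 0.41 -0.    1.77  0.    1.37 -1.29] w 0.5841592299914248
(0.045, -0.122, 0.23, 0) [-0.1813, -0.2615, 0.001] [0.0, -0.0, 0.0]
```

```bash
python3 - <<'E'
from h import *
rows([(.045,.06,.2,55)])
E
```

```text
(0.045, 0.06, 0.2, 55) [-0.1814, -0.0795, 0.031] [55.0, -0.0, 0.0]
```

arm_command(series=[-0.18,-0.08,0.03,55,0,0,0.05,-0.18,-0.08,0.03,55,0,0,0.05,-0.18,-0.08,0.03,55,0,0,0.05,-0.18,-0.08,0.03,55,0,0,0.05,-0.18,-0.08,0.03,55,0,0,0.05,-0.18,-0.08,0.03,55,0,0,0.05,-0.18,-0.08,0.03,55,0,0,0.05,-0.18,-0.08,0.03,55,0,0,0.05])

```text
time: 1.7
tool_pos: [0.5828, 0.2164, 0.197]
tool_rot: [-0.194, 2.728, -1.425]
ft_force: [-0.4, -0.2, 0.6]
grip_width: 0.584
grasp_force: 0.0
```

```bash
python3 - <<'E'
from h import *
tilt();rows([(.045,-.122,.23,0)])
im,d=r.get_image("scene");cv2.imwrite("pics/s2.png",im)
E
```

```text
t 1.7 s,t,z 0.0416 0.0624 0.197 rot [55.14  0.31 -0.32] F [-0.44 -0.24  0.62] q [ 0.59  0.67  1.25 -0.84  1.71 -1.02] w 0.5841182241407152
(0.045, -0.122, 0.23, 0) [-0.0027, -0.1325, 0.1324] [-55.1, -0.3, 0.3]
```

View pics/s2.png

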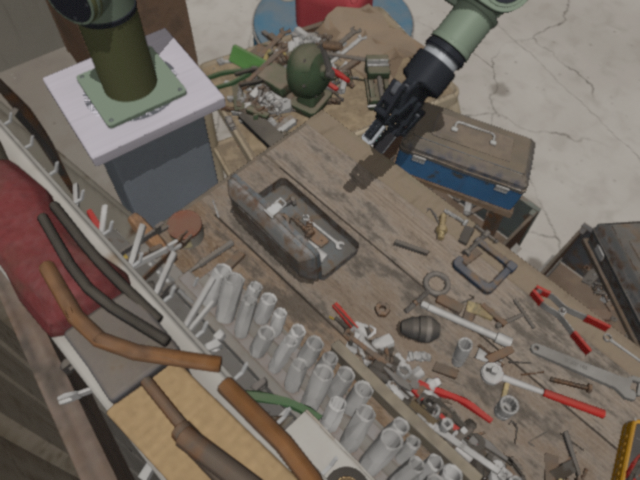

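The scene view shows the gripper tilted as commanded, fingertips at about (375,135), well clear of the case. I'll measure where the fingertips lie relative to the TCP.

```bash
python3 - <<'E'
from h import *
S=r.sense();R=Ro.from_rotvec(S['tool_rot']).as_matrix()
for n in("scene","top"):
    im,d=r.get_image(n);P=pts(n,d).reshape(-1,3);X=(P-S['tool_pos'])@R
    m=(abs(X[:,0])<.02)&(abs(X[:,1])<.06)&(X[:,2]>-.06)&(X[:,2]<.03)
    X=X[m]
    for lo in np.arange(-.055,.06,.01):
        k=(X[:,1]>lo)&(X[:,1]<=lo+.01)
        if k.sum(): print(n,lo.round(3),k.sum(),"x",X[k,0].min().round(3),X[k,0].max().round(3),"z top",np.sort(X[k,2])[-4:].round(4))
E
```

```text
scene -0.055 66 x -0.015 0.01 z top [-0.047  -0.0468 -0.0467 -0.0453]
scene -0.045 242 x -0.015 0.011 z top [-0.011  -0.0109 -0.0106 -0.0103]
scene -0.035 192 x -0.015 0.011 z top [-0.0042 -0.0041 -0.0039 -0.0039]
scene -0.025 6 x -0.012 -0.011 z top [-0.0513 -0.0404 -0.0211 -0.0189]
scene 0.015 176 x -0.014 0.01 z top [-0.0048 -0.0045 -0.0043 -0.004 ]
scene 0.025 269 x -0.015 0.011 z top [-0.0053 -0.0051 -0.0047 -0.0045]
scene 0.035 17 x -0.013 0.009 z top [-0.0548 -0.0524 -0.0465 -0.0424]
scene 0.045 25 x -0.015 0.01 z top [-0.0511 -0.0503 -0.05   -0.05  ]
scene 0.055 1 x -0.013 -0.013 z top [-0.0536]
top -0.055 19 x -0.011 0.016 z top [-0.0561 -0.0558 -0.0554 -0.0535]
top -0.045 250 x -0.008 0.015 z top [-0.0077 -0.0064 -0.0052 -0.005 ]
top -0.035 116 x -0.009 0.014 z top [-0.003  -0.0029 -0.0029 -0.0022]
top 0.015 91 x -0.009 0.013 z top [-0.0053 -0.0049 -0.0042 -0.0035]
top 0.025 17 x 0.005 0.015 z top [-0.0274 -0.024  -0.0232 -0.0071]
top 0.045 1 x 0.014 0.014 z top [-0.0498]
```

arm_command(series=[-0.003,-0.1325,0.1324,-55.1,-0.3,0.3,0.05,-0.003,-0.1325,0.1324,-55.1,-0.3,0.3,0.05,-0.003,-0.1325,0.1324,-55.1,-0.3,0.3,0.05,-0.003,-0.1325,0.1324,-55.1,-0.3,0.3,0.05,-0.003,-0.1325,0.1324,-55.1,-0.3,0.3,0.05,-0.003,-0.1325,0.1324,-55.1,-0.3,0.3,0.05,-0.003,-0.1325,0.1324,-55.1,-0.3,0.3,0.05,-0.003,-0.1325,0.1324,-55.1,-0.3,0.3,0.05])

```text
time: 2.65
tool_pos: [0.6133, 0.0294, 0.2367]
tool_rot: [-0.2, 3.124, 0.002]
ft_force: [0.3, 0.1, 0.4]
grip_width: 0.584
grasp_force: 0.0
```

```bash
python3 - <<'E'
from h import *
tilt();rows([(.045,-.122,.15,0),(.045,-.122,.092,0)])
E
```

```text
t 2.65 s,t,z 0.0465 -0.127 0.2367 rot [-0.03 -0.67  0.46] F [0.25 0.11 0.41] q [-0.09  0.28  1.44  0.    1.41 -1.79] w 0.5838438783911263
(0.045, -0.122, 0.15, 0) [0.0026, 0.0049, 0.0867] [0.0, 0.7, -0.5]
(0.045, -0.122, 0.092, 0) [0.0033, 0.0049, 0.1447] [0.0, 0.7, -0.5]
```

arm_command(series=[0.003,0.005,0.02,0,0.7,-0.5,0.05,0.003,0.005,0.05,0,0.7,-0.5,0.05,0.003,0.005,0.08,0,0.7,-0.5,0.05,0.003,0.005,0.11,0,0.7,-0.5,0.05,0.003,0.005,0.13,0,0.7,-0.5,0.05,0.003,0.005,0.147,0,0.7,-0.5,0.05,0.003,0.005,0.147,0,0.7,-0.5,0.05,0.003,0.005,0.147,0,0.7,-0.5,0.05])

```text
time: 3.45
tool_pos: [0.6087, 0.0397, 0.0859]
tool_rot: [0.227, -3.126, -0.002]
ft_force: [-0.0, 0.3, 0.7]
grip_width: 0.588
grasp_force: 0.0
```

```bash
python3 - <<'E'
from h import *
tilt()
S=r.sense();R=Ro.from_rotvec(S['tool_rot']).as_matrix()
im,d=r.get_image("top");cv2.imwrite("pics/t3.png",cv2.resize(im[180:380,270:470],None,fx=3,fy=3))
im,d=r.get_image("scene");cv2.imwrite("pics/s3.png",cv2.resize(im[130:310,190:400],None,fx=3,fy=3))
# lid / fingers section
P=pts("scene",d).reshape(-1,3);X=P[np.isfinite(P[:,2])];s=(X[:,:2]-o)@e;t=(X[:,:2]-o)@f
for s0 in(-.05,):
    m=(abs(s-s0)<.005)&(t>-.16)&(t<.02)&(X[:,2]>.06);k=np.argsort(X[m,2]);print(s0,(np.c_[t[m],X[m,2]][k][::max(1,m.sum()//12)]*1000).round().astype(int).tolist())
# planned path: back finger stays on lid => rigid rotation about hinge by delta from start TCP
q=S['tool_pos'];t0=(q[:2]-o)@f-HT;z0=q[2]-HZ;s0=(q[:2]-o)@e
L=[]
for dl in (0,5,10,15,20,25,30,35,40):
    a=np.radians(dl);tt=t0+.012  # shift forward first
    L.append((s0,HT+tt*np.cos(a)+z0*np.sin(a),HZ-tt*np.sin(a)+z0*np.cos(a),dl))
rows(L)
E
```

```text
t 3.45 s,t,z 0.0434 -0.1161 0.0859 rot [-0.1   0.43 -0.53] F [-0.    0.31  0.73] q [-0.08  0.43  1.57  0.    1.15 -1.79] w 0.5879737115187483
-0.05 [[-134, 60], [-136, 110], [-117, 124], [-116, 129], [-151, 418], [-153, 431], [-154, 443], [-153, 454], [-152, 466], [-55, 477], [-141, 486], [-139, 488], [-145, 491]]
(np.float64(0.04336520666113601), np.float64(-0.10411935773886243), np.float64(0.0859312200520468), 0) [0.0015, 0.013, 0.002] [0.1, -0.2, 0.5]
(np.float64(0.04336520666113601), np.float64(-0.09896368278242786), np.float64(0.08615315039404851), 5) [0.0014, 0.0181, 0.0018] [5.1, -0.2, 0.5]
(np.float64(0.04336520666113601), np.float64(-0.09380828422194797), np.float64(0.08592488954390275), 10) [0.0014, 0.0233, 0.002] [10.1, -0.2, 0.5]
(np.float64(0.04336520666113601), np.float64(-0.08869239775338275), np.float64(0.0852481747045068), 15) [0.0013, 0.0284, 0.0027] [15.1, -0.1, 0.5]
(np.float64(0.04336520666113601), np.float64(-0.08365495836181468), np.float64(0.08412815608440004), 20) [0.0013, 0.0334, 0.0038] [20.1, -0.1, 0.5]
(np.float64(0.04336520666113601), np.float64(-0.07873430400270268), np.float64(0.08257335770156722), 25) [0.0013, 0.0383, 0.0054] [25.1, -0.1, 0.5]
(np.float64(0.04336520666113601), np.float64(-0.07396788382689193), np.float64(0.08059561251051464), 30) [0.0012, 0.0431, 0.0073] [30.1, -0.1, 0.5]
(np.float64(0.04336520666113601), np.float64(-0.06939197316996351), np.float64(0.07820997234634142), 35) [0.0012, 0.0477, 0.0097] [35.1, -0.1, 0.5]
(np.float64(0.04336520666113601), np.float64(-0.06504139747502707), np.float64(0.0754345933711858), 40) [0.0011, 0.052, 0.0125] [40.1, -0.0, 0.5]
```

View pics/s3.png

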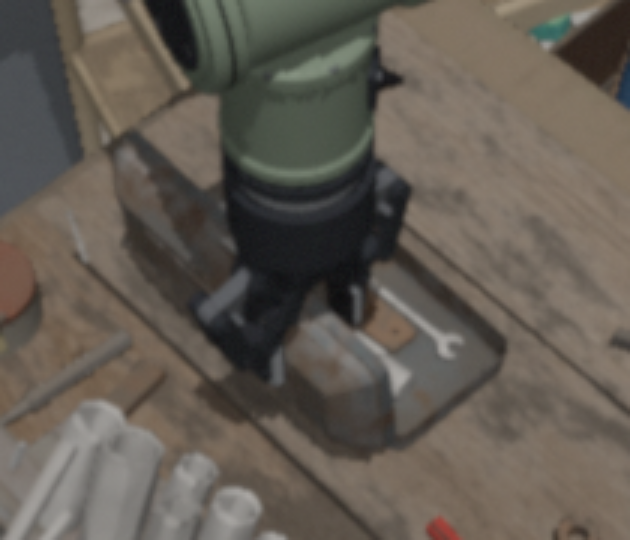

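The scene crop shows the two fingers straddling the lid. The back finger is behind the lid at (270,370), the front finger is inside at (350,300), and nothing else is touched. Now I'll tip the lid slowly by rotating about the hinge.

arm_command(series=[0.001,0.006,0.001,2,0,0.5,0.05,0.001,0.008,0.001,4,0,0.5,0.05,0.001,0.01,0.001,6,0,0.5,0.05,0.001,0.012,0.001,8,0,0.5,0.05,0.001,0.014,0.001,10,0,0.5,0.05,0.001,0.016,0.001,12,0,0.5,0.05,0.001,0.018,0.001,14,0,0.5,0.05,0.001,0.02,0.002,16,0,0.5,0.05])

```text
time: 4.35
tool_pos: [0.6076, 0.058, 0.0874]
tool_rot: [-0.208, 3.085, -0.435]
ft_force: [0.5, -0.8, 1.4]
grip_width: 0.587
grasp_force: 0.4
```

```bash
cat >> h.py <<'E'
def plan(dls,sh=0):
    S=r.sense();q=S['tool_pos'];t0=(q[:2]-o)@f-HT+sh;z0=q[2]-HZ;s0=.0434
    F=np.r_[f,0];D=np.array([0,0,-1.]);R00=np.c_[np.cross(F,D),F,D]
    a0=Ro.from_matrix(R00.T@Ro.from_rotvec(S['tool_rot']).as_matrix()).as_rotvec(degrees=True)[0]
    rows([(s0,round(HT+t0*np.cos(a)+z0*np.sin(a),4),round(HZ-t0*np.sin(a)+z0*np.cos(a),4),round(a0+np.degrees(a),1)) for a in np.radians(dls)])
def lid():
    for n in("scene","top"):
        im,d=r.get_image(n);P=pts(n,d).reshape(-1,3);X=P[np.isfinite(P[:,2])];s=(X[:,:2]-o)@e;t=(X[:,:2]-o)@f
        for s0 in(-.06,.085):
            m=(abs(s-s0)<.005)&(t>-.16)&(t<.02)&(X[:,2]>.035)&(X[:,2]<.15);k=np.argsort(t[m]);print(n,s0,(np.c_[t[m],X[m,2]][k][::max(1,m.sum()//10)]*1000).round().astype(int).tolist())
E
python3 - <<'E'
from h import *
tilt();lid();plan([2,4,6,8,10,12,14,16])
E
```

```text
t 4.35 s,t,z 0.0447 -0.0979 0.0874 rot [1.603e+01 1.000e-02 9.000e-02] F [ 0.48 -0.84  1.35] q [ 0.1   0.45  1.57 -0.31  1.13 -1.47] w 0.586599572498519
scene -0.06 [[-128, 62], [-126, 60], [-123, 79], [-121, 102], [-119, 111], [-116, 116], [-111, 122], [-106, 123], [-101, 128], [-93, 128], [-87, 131]]
scene 0.085 [[-127, 54], [-123, 77], [-121, 58], [-119, 84], [-117, 103], [-115, 109], [-112, 109], [-106, 123], [-101, 127], [-92, 127], [-83, 127]]
top -0.06 [[-127, 63], [-120, 106], [-116, 112], [-112, 119], [-108, 123], [-105, 123], [-101, 127], [-98, 129], [-95, 127], [-91, 130], [-88, 131]]
top 0.085 [[-116, 107], [-110, 119], [-107, 118], [-105, 123], [-103, 126], [-101, 127], [-99, 128], [-97, 127], [-95, 126], [-93, 127], [-91, 128]]
(0.0434, np.float64(-0.0945), np.float64(0.0862), np.float64(17.9)) [0.0006, 0.002, -0.0005] [2.0, -0.1, 0.0]
(0.0434, np.float64(-0.0924), np.float64(0.086), np.float64(19.9)) [0.0006, 0.0041, -0.0009] [4.0, -0.1, 0.0]
(0.0434, np.float64(-0.0904), np.float64(0.0857), np.float64(21.9)) [0.0006, 0.0061, -0.0011] [6.0, -0.1, 0.0]
(0.0434, np.float64(-0.0883), np.float64(0.0854), np.float64(23.9)) [0.0006, 0.0082, -0.0014] [8.0, -0.1, 0.0]
(0.0434, np.float64(-0.0863), np.float64(0.085), np.float64(25.9)) [0.0006, 0.0102, -0.0016] [10.0, -0.1, 0.0]
(0.0434, np.float64(-0.0843), np.float64(0.0845), np.float64(27.9)) [0.0006, 0.0123, -0.0017] [12.0, -0.1, 0.1]
(0.0434, np.float64(-0.0823), np.float64(0.0839), np.float64(29.9)) [0.0006, 0.0144, -0.0016] [14.0, -0.1, 0.1]
(0.0434, np.float64(-0.0803), np.float64(0.0833), np.float64(31.9)) [0.0006, 0.0165, -0.0016] [16.0, -0.1, 0.1]
```

arm_command(series=[0,0.002,0,2,0,0,0.05,0,0.004,-0.001,4,0,0,0.05,0,0.006,-0.001,6,0,0,0.05,0,0.008,-0.0015,8,0,0,0.05,0,0.01,-0.0015,10,0,0,0.05,0,0.012,-0.0015,12,0,0,0.05,0,0.0145,-0.0015,14,0,0,0.05,0,0.0165,-0.0015,16,0,0,0.05])

```text
time: 5.25
tool_pos: [0.6046, 0.0741, 0.0831]
tool_rot: [-0.201, 2.981, -0.853]
ft_force: [0.2, -0.2, -0.2]
grip_width: 0.585
grasp_force: 0.2
```

```bash
python3 - <<'E'
from h import *
tilt();lid();plan([1,2,3,4,5,6,7,8])
E
```

```text
t 5.25 s,t,z 0.044 -0.0815 0.0831 rot [31.93  0.15  0.09] F [ 0.24 -0.22 -0.19] q [ 0.25  0.53  1.54 -0.6   1.21 -1.2 ] w 0.585470662682104
scene -0.06 [[-119, 61], [-115, 71], [-111, 82], [-106, 84], [-101, 100], [-96, 110], [-91, 112], [-84, 119], [-75, 124], [-67, 123], [-57, 119]]
scene 0.085 [[-119, 58], [-114, 46], [-110, 74], [-105, 74], [-100, 98], [-97, 105], [-92, 116], [-87, 115], [-80, 117], [-71, 122], [-59, 120]]
top -0.06 [[-120, 58], [-111, 81], [-104, 92], [-96, 110], [-90, 114], [-84, 118], [-78, 122], [-72, 123], [-66, 124], [-61, 122], [-55, 119]]
top 0.085 [[-117, 59], [-107, 74], [-99, 82], [-90, 102], [-85, 113], [-79, 117], [-74, 123], [-69, 122], [-65, 120], [-61, 122], [-57, 117]]
(0.0434, np.float64(-0.0797), np.float64(0.0816), np.float64(32.8)) [-0.0001, 0.0009, -0.0002] [1.0, -0.2, 0.1]
(0.0434, np.float64(-0.0787), np.float64(0.0813), np.float64(33.8)) [-0.0001, 0.002, -0.0005] [2.0, -0.2, 0.1]
(0.0434, np.float64(-0.0778), np.float64(0.0809), np.float64(34.8)) [-0.0001, 0.0029, -0.0006] [3.0, -0.2, 0.1]
(0.0434, np.float64(-0.0768), np.float64(0.0805), np.float64(35.8)) [-0.0001, 0.004, -0.0008] [4.0, -0.2, 0.1]
(0.0434, np.float64(-0.0759), np.float64(0.0801), np.float64(36.8)) [-0.0001, 0.005, -0.0009] [5.0, -0.2, 0.1]
(0.0434, np.float64(-0.075), np.float64(0.0797), np.float64(37.8)) [-0.0001, 0.0059, -0.0011] [6.0, -0.2, 0.1]
(0.0434, np.float64(-0.0741), np.float64(0.0793), np.float64(38.8)) [-0.0001, 0.0069, -0.0012] [7.0, -0.2, 0.1]
(0.0434, np.float64(-0.0731), np.float64(0.0788), np.float64(39.8)) [-0.0001, 0.008, -0.0013] [8.0, -0.2, 0.1]
```

arm_command(series=[0,0.002,0,2,0,0,0.05,0,0.004,-0.001,4,0,0,0.05,0,0.006,-0.001,6,0,0,0.05,0,0.006,-0.001,6,0,0,0.05,0,0.006,-0.001,6,0,0,0.05,0,0.006,-0.001,6,0,0,0.05])

```text
time: 5.95
tool_pos: [0.6034, 0.0792, 0.0801]
tool_rot: [-0.197, 2.928, -1.004]
ft_force: [-0.5, -0.4, -0.1]
grip_width: 0.584
grasp_force: 0.0
```

```bash
cat >> h.py <<'E'
W,RET=.05,.004
def cpose(phi,d,al,s=.044):  # tool pose with front finger's inner face under the rim at lid angle phi
    a=phi+.061;R=np.array([HT+RR*np.cos(a),HZ+RR*np.sin(a)]);th=np.radians(90-al)
    p=np.array([-np.cos(th),-np.sin(th)]);y=np.array([np.sin(th),-np.cos(th)])
    T=R+d*p-W/2*y+RET*p
    return (s,round(T[0],4),round(T[1],4),round(al,1))
E
python3 - <<'E'
from h import *
tilt();lid()
print([cpose(x,.035,38) for x in(.9,.8,.7,.6)])
E
```

```text
t 5.95 s,t,z 0.0434 -0.0763 0.0801 rot [37.85  0.23  0.08] F [-0.47 -0.38 -0.12] q [ 0.3   0.58  1.52 -0.69  1.26 -1.11] w 0.5838992924071883
scene -0.06 [[-115, 59], [-112, 40], [-107, 71], [-101, 85], [-95, 94], [-90, 100], [-83, 107], [-76, 115], [-67, 120], [-58, 119], [-45, 114]]
scene 0.085 [[-115, 61], [-111, 63], [-105, 67], [-100, 73], [-93, 84], [-89, 96], [-83, 103], [-78, 109], [-70, 117], [-60, 120], [-46, 112]]
top -0.06 [[-116, 62], [-107, 77], [-99, 91], [-91, 100], [-84, 109], [-77, 114], [-70, 116], [-64, 117], [-57, 120], [-50, 115]]
top 0.085 [[-113, 60], [-104, 67], [-95, 84], [-87, 98], [-79, 109], [-73, 112], [-67, 117], [-61, 119], [-56, 115], [-50, 114], [-45, 109]]
[(0.044, np.float64(-0.086), np.float64(0.0928), 38), (0.044, np.float64(-0.0782), np.float64(0.0868), 38), (0.044, np.float64(-0.071), np.float64(0.0799), 38), (0.044, np.float64(-0.0646), np.float64(0.0724), 38)]
```

arm_command(series=[0,0.001,0,1,0,0,0.05,0,0.002,-0.0005,2,0,0,0.05,0,0.003,-0.0005,3,0,0,0.05,0,0.003,-0.0005,3,0,0,0.05,0,0.003,-0.0005,3,0,0,0.05,0,0.003,-0.0005,3,0,0,0.05])

```text
time: 6.65
tool_pos: [0.6026, 0.0823, 0.078]
tool_rot: [-0.197, 2.897, -1.081]
ft_force: [-0.7, 0.2, -0.4]
grip_width: 0.585
grasp_force: 0.0
```

```bash
python3 - <<'E'
from h import *
tilt();lid()
E
```

```text
t 6.65 s,t,z 0.0431 -0.0731 0.078 rot [40.9   0.27  0.  ] F [-0.73  0.24 -0.38] q [ 0.33  0.61  1.51 -0.73  1.29 -1.07] w 0.5853999344767286
scene -0.06 [[-112, 59], [-110, 60], [-104, 74], [-96, 79], [-90, 90], [-83, 100], [-76, 106], [-69, 113], [-58, 112], [-50, 115], [-34, 106]]
scene 0.085 [[-112, 55], [-108, 62], [-103, 71], [-96, 82], [-89, 83], [-83, 92], [-77, 106], [-71, 110], [-62, 112], [-52, 110], [-37, 107]]
top -0.06 [[-112, 62], [-103, 74], [-95, 86], [-87, 95], [-79, 102], [-72, 107], [-64, 113], [-57, 116], [-51, 114], [-43, 109], [-36, 111]]
top 0.085 [[-110, 57], [-99, 75], [-91, 81], [-83, 92], [-75, 102], [-68, 100], [-60, 113], [-54, 112], [-48, 111], [-41, 108], [-35, 106]]
```

arm_command(series=[0,0,0,0,0,0,0.05,0,0,0,0,0,0,0.05,0,0,0,0,0,0,0.05])

```text
time: 7.05
tool_pos: [0.6026, 0.0822, 0.0781]
tool_rot: [-0.197, 2.897, -1.081]
ft_force: [0.3, -0.2, -0.4]
grip_width: 0.583
grasp_force: 0.1
```

```bash
python3 - <<'E'
from h import *
tilt();lid()
im,d=r.get_image("scene");cv2.imwrite("pics/s4.png",cv2.resize(im[130:310,190:400],None,fx=3,fy=3))
E
```

```text
t 7.05 s,t,z 0.0431 -0.0732 0.0781 rot [4.089e+01 2.600e-01 2.000e-02] F [ 0.28 -0.18 -0.37] q [ 0.33  0.61  1.51 -0.73  1.29 -1.07] w 0.5829339302257645
scene -0.06 [[-107, 43], [-104, 61], [-98, 69], [-88, 80], [-80, 84], [-72, 92], [-65, 100], [-57, 105], [-49, 105], [-38, 104], [-19, 91]]
scene 0.085 [[-109, 44], [-104, 60], [-96, 67], [-90, 75], [-81, 79], [-74, 84], [-66, 83], [-59, 97], [-50, 105], [-40, 104], [-25, 94]]
top -0.06 [[-109, 44], [-98, 70], [-89, 80], [-80, 87], [-72, 94], [-63, 97], [-55, 104], [-47, 104], [-39, 102], [-31, 102], [-23, 95]]
top 0.085 [[-109, 38], [-99, 57], [-90, 64], [-81, 84], [-72, 86], [-62, 91], [-53, 100], [-45, 101], [-37, 104], [-30, 99], [-23, 92]]
```

View pics/s4.png

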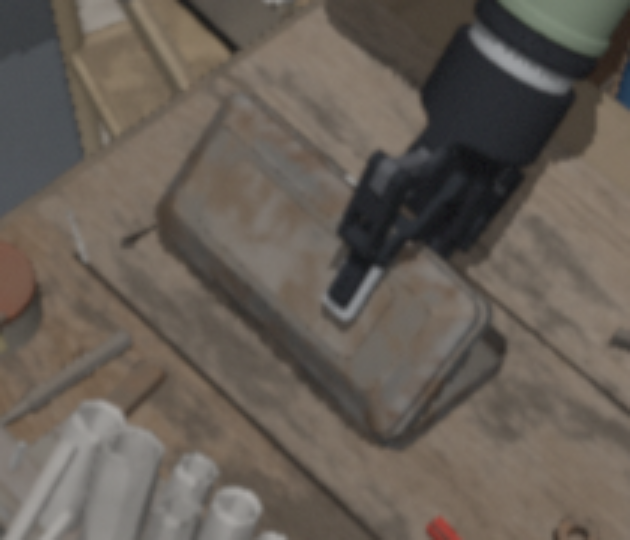

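The scene crop shows the lid caught at a shallow angle on the hidden front finger. The upper finger, tip at (345,310), is clear above it. Now I'll plan the controlled lowering.

```bash
python3 - <<'E'
from h import *
tilt();lid()
N=8
rows([cpose(p,d,a,.0435) for p,d,a in zip(np.linspace(.6,.34,N),np.linspace(.038,.018,N),np.linspace(42,48,N))])
E
```

```text
t 7.2 s,t,z 0.0431 -0.0732 0.0781 rot [4.09e+01 2.60e-01 1.00e-02] F [ 1.15 -0.4  -0.6 ] q [ 0.33  0.61  1.51 -0.73  1.29 -1.07] w 0.5873991812102951
scene -0.06 [[-109, 47], [-104, 62], [-97, 70], [-89, 77], [-80, 82], [-73, 95], [-64, 95], [-56, 102], [-48, 104], [-36, 103], [-20, 94]]
scene 0.085 [[-108, 44], [-103, 59], [-96, 68], [-89, 72], [-81, 83], [-74, 87], [-66, 96], [-59, 94], [-51, 98], [-40, 102], [-23, 95]]
top -0.06 [[-109, 45], [-98, 71], [-89, 79], [-80, 85], [-72, 93], [-63, 103], [-55, 105], [-47, 105], [-39, 104], [-31, 103], [-23, 95]]
top 0.085 [[-109, 40], [-99, 64], [-90, 77], [-81, 81], [-72, 83], [-62, 95], [-53, 103], [-45, 100], [-38, 104], [-30, 98], [-23, 91]]
(0.0435, np.float64(-0.0675), np.float64(0.0733), np.float64(42.0)) [-0.0004, 0.0075, -0.0001] [1.1, -0.2, 0.1]
(0.0435, np.float64(-0.0636), np.float64(0.0731), np.float64(42.9)) [-0.0004, 0.0105, -0.0025] [2.0, -0.2, 0.1]
(0.0435, np.float64(-0.0597), np.float64(0.0729), np.float64(43.7)) [-0.0004, 0.0136, -0.0049] [2.8, -0.2, 0.1]
(0.0435, np.float64(-0.0558), np.float64(0.0724), np.float64(44.6)) [-0.0004, 0.0169, -0.0071] [3.7, -0.2, 0.1]
(0.0435, np.float64(-0.052), np.float64(0.0719), np.float64(45.4)) [-0.0004, 0.0201, -0.0092] [4.5, -0.2, 0.1]
(0.0435, np.float64(-0.0483), np.float64(0.0712), np.float64(46.3)) [-0.0004, 0.0233, -0.0111] [5.4, -0.2, 0.1]
(0.0435, np.float64(-0.0446), np.float64(0.0704), np.float64(47.1)) [-0.0004, 0.0267, -0.0129] [6.2, -0.2, 0.1]
(0.0435, np.float64(-0.0409), np.float64(0.0695), np.float64(48.0)) [-0.0004, 0.03, -0.0147] [7.1, -0.2, 0.1]
```

arm_command(series=[0,0.003,-0.001,0.5,0,0,0.05,0,0.007,-0.0025,1.5,0,0,0.05,0,0.011,-0.0045,2.5,0,0,0.05,0,0.015,-0.007,3.5,0,0,0.05,0,0.019,-0.009,4.5,0,0,0.05,0,0.023,-0.011,5.5,0,0,0.05,0,0.0265,-0.013,6.3,0,0,0.05,0,0.03,-0.0145,7,0,0,0.05])

```text
time: 8.1
tool_pos: [0.5982, 0.1146, 0.0692]
tool_rot: [-0.193, 2.818, -1.254]
ft_force: [0.1, -0.4, -0.6]
grip_width: 0.584
grasp_force: 0.2
```

```bash
python3 - <<'E'
from h import *
tilt();lid()
N=8
rows([cpose(p,d,a,.0435) for p,d,a in zip(np.linspace(.32,.12,N),np.linspace(.0175,.009,N),np.linspace(48.5,55,N))])
E
```

```text
t 8.1 s,t,z 0.0431 -0.0405 0.0692 rot [ 4.797e+01  2.700e-01 -3.000e-02] F [ 0.1  -0.38 -0.64] q [ 0.42  0.7   1.45 -0.81  1.38 -0.96] w 0.5844701531120845
scene -0.06 [[-103, 37], [-97, 49], [-91, 65], [-83, 67], [-73, 70], [-65, 72], [-55, 77], [-46, 81], [-37, 85], [-25, 80], [-12, 75]]
scene 0.085 [[-103, 38], [-97, 54], [-90, 61], [-81, 66], [-72, 65], [-62, 74], [-53, 76], [-44, 76], [-34, 78], [-23, 80]]
top -0.06 [[-104, 44], [-93, 66], [-83, 68], [-73, 72], [-63, 74], [-53, 78], [-44, 83], [-34, 81], [-25, 80], [-15, 74], [-5, 69]]
top 0.085 [[-104, 46], [-94, 54], [-84, 59], [-74, 61], [-64, 66], [-54, 75], [-44, 72], [-33, 74], [-24, 77], [-15, 75], [-5, 63]]
(0.0435, np.float64(-0.0398), np.float64(0.0683), np.float64(48.5)) [-0.0005, 0.0005, 0.0] [0.6, -0.2, 0.2]
(0.0435, np.float64(-0.0378), np.float64(0.067), np.float64(49.4)) [-0.0005, 0.0028, -0.0006] [1.5, -0.2, 0.2]
(0.0435, np.float64(-0.0358), np.float64(0.0656), np.float64(50.4)) [-0.0005, 0.0052, -0.0011] [2.5, -0.2, 0.2]
(0.0435, np.float64(-0.0339), np.float64(0.0641), np.float64(51.3)) [-0.0005, 0.0076, -0.0015] [3.4, -0.2, 0.2]
(0.0435, np.float64(-0.032), np.float64(0.0627), np.float64(52.2)) [-0.0006, 0.0099, -0.002] [4.3, -0.2, 0.2]
(0.0435, np.float64(-0.0301), np.float64(0.0611), np.float64(53.1)) [-0.0006, 0.0123, -0.0023] [5.2, -0.2, 0.2]
(0.0435, np.float64(-0.0283), np.float64(0.0595), np.float64(54.1)) [-0.0006, 0.0147, -0.0026] [6.2, -0.2, 0.2]
(0.0435, np.float64(-0.0266), np.float64(0.0578), np.float64(55.0)) [-0.0006, 0.0171, -0.0027] [7.1, -0.2, 0.2]
```

arm_command(series=[0,0.0015,0,0.8,0,0,0.05,0,0.003,-0.0005,1.6,0,0,0.05,0,0.005,-0.001,2.5,0,0,0.05,0,0.0075,-0.0015,3.4,0,0,0.05,0,0.01,-0.002,4.3,0,0,0.05,0,0.0125,-0.0025,5.2,0,0,0.05,0,0.015,-0.0025,6.2,0,0,0.05,0,0.017,-0.0025,7,0,0,0.05])

```text
time: 9.0
tool_pos: [0.5963, 0.1275, 0.0581]
tool_rot: [-0.187, 2.73, -1.421]
ft_force: [0.4, 1.3, -0.2]
grip_width: 0.59
grasp_force: 0.2
```

```bash
python3 - <<'E'
from h import *
tilt();lid()
im,d=r.get_image("scene");cv2.imwrite("pics/s5.png",cv2.resize(im[130:310,190:400],None,fx=3,fy=3))
N=8
rows([cpose(p,d,55,.0435) for p,d in zip(np.linspace(.11,0.0,N),np.linspace(.0085,.003,N))])
E
```

```text
t 9.0 s,t,z 0.043 -0.0275 0.0581 rot [ 5.498e+01  2.800e-01 -5.000e-02] F [ 0.39  1.32 -0.16] q [ 0.47  0.79  1.4  -0.89  1.46 -0.89] w 0.5899858858349556
scene -0.06 [[-101, 36], [-95, 48], [-87, 56], [-77, 59], [-69, 66], [-58, 67], [-48, 67], [-39, 68], [-27, 68], [-15, 67], [0, 55]]
scene 0.085 [[-101, 37], [-94, 45], [-86, 58], [-77, 59], [-67, 55], [-59, 61], [-48, 64], [-39, 68], [-30, 65], [-20, 67], [-5, 57]]
top -0.06 [[-101, 38], [-90, 56], [-80, 62], [-70, 63], [-60, 67], [-51, 64], [-41, 68], [-31, 71], [-21, 67], [-12, 61], [-2, 57]]
top 0.085 [[-101, 41], [-90, 55], [-79, 52], [-68, 64], [-58, 59], [-49, 59], [-39, 56], [-28, 65], [-19, 63], [-10, 60], [0, 40]]
(0.0435, np.float64(-0.026), np.float64(0.0572), 55) [-0.0007, 0.0013, -0.0008] [0.1, -0.2, 0.2]
(0.0435, np.float64(-0.0251), np.float64(0.0561), 55) [-0.0007, 0.0027, -0.0009] [0.1, -0.2, 0.2]
(0.0435, np.float64(-0.0243), np.float64(0.055), 55) [-0.0007, 0.0041, -0.0009] [0.1, -0.2, 0.2]
(0.0435, np.float64(-0.0234), np.float64(0.0539), 55) [-0.0007, 0.0055, -0.001] [0.1, -0.2, 0.2]
(0.0435, np.float64(-0.0226), np.float64(0.0528), 55) [-0.0007, 0.0069, -0.001] [0.1, -0.2, 0.2]
(0.0435, np.float64(-0.0218), np.float64(0.0517), 55) [-0.0007, 0.0082, -0.001] [0.1, -0.2, 0.2]
(0.0435, np.float64(-0.021), np.float64(0.0506), 55) [-0.0007, 0.0096, -0.0011] [0.1, -0.2, 0.2]
(0.0435, np.float64(-0.0203), np.float64(0.0495), 55) [-0.0007, 0.0109, -0.001] [0.1, -0.2, 0.2]
```

View pics/s5.png

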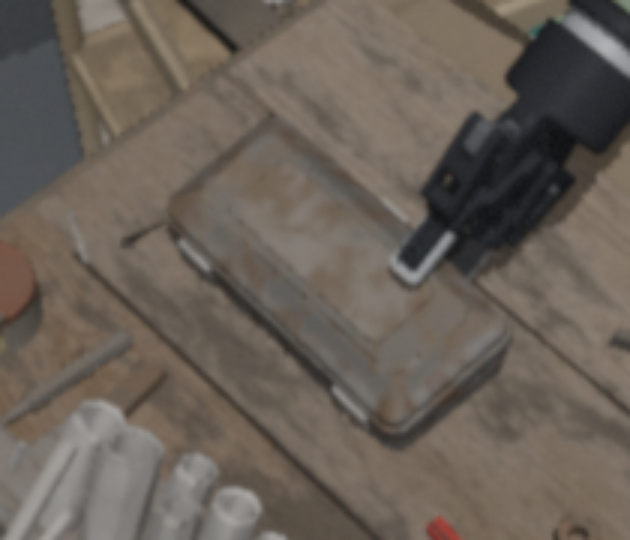

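The scene crop shows the lid almost shut. The upper fingertip at (410,270) hovers over the front edge and the lower finger is under the rim. Now the last part, slowly.

arm_command(series=[0,0.001,-0.0005,0,0,0,0.05,0,0.002,-0.0009,0,0,0,0.05,0,0.003,-0.0009,0,0,0,0.05,0,0.004,-0.0009,0,0,0,0.05,0,0.005,-0.001,0,0,0,0.05,0,0.006,-0.001,0,0,0,0.05,0,0.007,-0.001,0,0,0,0.05,0,0.008,-0.001,0,0,0,0.05])

```text
time: 9.95
tool_pos: [0.5957, 0.1326, 0.0524]
tool_rot: [-0.187, 2.731, -1.419]
ft_force: [-0.1, 0.3, 0.1]
grip_width: 0.586
grasp_force: 0.2
```

```bash
python3 - <<'E'
from h import *
tilt();lid()
N=8
rows([cpose(p,d,55,.0435) for p,d in zip(np.linspace(.02,-0.03,N),np.linspace(.004,.001,N))])
E
```

```text
t 9.95 s,t,z 0.0431 -0.0223 0.0524 rot [ 5.49e+01  2.70e-01 -2.00e-02] F [-0.06  0.28  0.15] q [ 0.48  0.8   1.39 -0.88  1.46 -0.88] w 0.5860350253443357
scene -0.06 [[-101, 36], [-94, 48], [-86, 57], [-78, 61], [-68, 61], [-58, 63], [-48, 63], [-38, 62], [-28, 61], [-19, 59], [-3, 52]]
scene 0.085 [[-101, 38], [-92, 51], [-85, 57], [-77, 59], [-66, 59], [-57, 57], [-48, 56], [-39, 58], [-29, 61], [-20, 56], [-7, 53]]
top -0.06 [[-101, 36], [-89, 54], [-79, 59], [-69, 65], [-60, 60], [-50, 63], [-40, 60], [-30, 63], [-20, 61], [-10, 57], [-1, 49]]
top 0.085 [[-102, 38], [-90, 48], [-81, 52], [-71, 56], [-60, 56], [-50, 60], [-40, 55], [-30, 59], [-20, 53], [-10, 55], [0, 42]]
(0.0435, np.float64(-0.0212), np.float64(0.0509), 55) [-0.0004, 0.0017, -0.0001] [0.1, -0.2, 0.1]
(0.0435, np.float64(-0.0208), np.float64(0.0504), 55) [-0.0004, 0.0024, -0.0001] [0.1, -0.2, 0.1]
(0.0435, np.float64(-0.0204), np.float64(0.05), 55) [-0.0004, 0.0029, -0.0002] [0.1, -0.2, 0.1]
(0.0435, np.float64(-0.02), np.float64(0.0495), 55) [-0.0004, 0.0036, -0.0002] [0.1, -0.2, 0.1]
(0.0435, np.float64(-0.0196), np.float64(0.0491), 55) [-0.0004, 0.0041, -0.0003] [0.1, -0.2, 0.1]
(0.0435, np.float64(-0.0192), np.float64(0.0486), 55) [-0.0004, 0.0048, -0.0004] [0.1, -0.2, 0.1]
(0.0435, np.float64(-0.0189), np.float64(0.0481), 55) [-0.0005, 0.0054, -0.0003] [0.1, -0.2, 0.1]
(0.0435, np.float64(-0.0185), np.float64(0.0477), 55) [-0.0005, 0.0059, -0.0004] [0.1, -0.2, 0.1]
```

arm_command(series=[0,0.0006,-0.0002,0,0,0,0.05,0,0.0012,-0.0005,0,0,0,0.05,0,0.0018,-0.0008,0,0,0,0.05,0,0.0024,-0.0011,0,0,0,0.05,0,0.003,-0.0014,0,0,0,0.05,0,0.0036,-0.0017,0,0,0,0.05,0,0.0042,-0.002,0,0,0,0.05,0,0.0042,-0.002,0,0,0,0.05])

```text
time: 10.85
tool_pos: [0.5952, 0.1367, 0.0503]
tool_rot: [-0.187, 2.731, -1.419]
ft_force: [-0.1, -0.3, -0.5]
grip_width: 0.58
grasp_force: 0.0
```

```bash
python3 - <<'E'
from h import *
tilt();lid()
E
```

```text
t 10.85 s,t,z 0.0431 -0.0182 0.0503 rot [ 5.491e+01  2.600e-01 -2.000e-02] F [-0.06 -0.31 -0.55] q [ 0.48  0.8   1.39 -0.88  1.47 -0.88] w 0.580127247868936
scene -0.06 [[-99, 36], [-93, 47], [-85, 58], [-78, 60], [-68, 62], [-57, 59], [-48, 61], [-37, 58], [-28, 59], [-16, 57], [2, 44]]
scene 0.085 [[-100, 37], [-92, 44], [-84, 54], [-76, 56], [-66, 60], [-56, 54], [-48, 53], [-37, 61], [-27, 55], [-17, 57], [1, 42]]
top -0.06 [[-101, 37], [-90, 53], [-79, 60], [-70, 60], [-60, 59], [-50, 59], [-40, 59], [-30, 61], [-21, 57], [-11, 53], [0, 46]]
top 0.085 [[-102, 37], [-91, 54], [-82, 57], [-71, 52], [-61, 57], [-51, 53], [-41, 55], [-32, 57], [-21, 50], [-12, 48], [-3, 45]]
```

arm_command(series=[0,0.0006,-0.0008,0,0,0,0.05,0,0.0012,-0.0016,0,0,0,0.05,0,0.0018,-0.0024,0,0,0,0.05,0,0.0024,-0.0032,0,0,0,0.05,0,0.003,-0.004,0,0,0,0.05,0,0.0036,-0.0048,0,0,0,0.05,0,0.0042,-0.0056,0,0,0,0.05,0,0.0048,-0.0064,0,0,0,0.05])

```text
time: 11.75
tool_pos: [0.5941, 0.1446, 0.05]
tool_rot: [-0.187, 2.731, -1.419]
ft_force: [-0.3, 0.8, -0.4]
grip_width: 0.584
grasp_force: 0.0
```

arm_command(series=[0,0.003,-0.005,0,0,0,0.05,0,0.004,-0.015,0,0,0,0.05,0,0.004,-0.03,0,0,0,0.05,0,0.004,-0.05,0,0,0,0.05,0,0.004,-0.08,0,0,0,0.05,0,0.004,-0.12,0,0,0,0.05,0,0.004,-0.15,0,0,0,0.05,0,0.004,-0.15,0,0,0,0.05])

```text
time: 12.55
tool_pos: [0.5789, 0.2741, 0.1374]
tool_rot: [-0.187, 2.726, -1.408]
ft_force: [-0.1, 0.5, 0.2]
grip_width: 0.588
grasp_force: 0.0
```

```bash
python3 - <<'E'
from h import *
tilt();lid()
for n in("scene","top"):
    im,d=r.get_image(n);c=im[130:310,190:400] if n=="scene" else im[180:380,270:470]
    cv2.imwrite(f"pics/{n}6.png",cv2.resize(c,None,fx=2,fy=2))
a=cv2.imread("pics/scene6.png");b=cv2.imread("pics/top6.png");h=max(a.shape[0],b.shape[0]);z=np.zeros((h,a.shape[1]+b.shape[1],3),np.uint8);z[:a.shape[0],:a.shape[1]]=a;z[:b.shape[0],a.shape[1]:]=b;cv2.imwrite("pics/end.png",z[:600,:800]);print(z.shape)
E
```

```text
t 12.55 s,t,z 0.0457 0.1202 0.1374 rot [ 5.464e+01 -3.000e-01 -5.000e-02] F [-0.11  0.52  0.21] q [ 0.66  0.8   1.16 -0.8   1.72 -0.94] w 0.5878827009654077
scene -0.06 [[-100, 35], [-94, 49], [-86, 50], [-80, 59], [-70, 63], [-60, 58], [-50, 61], [-40, 60], [-30, 58], [-20, 59], [-4, 50]]
scene 0.085 [[-100, 36], [-93, 49], [-85, 55], [-77, 52], [-68, 55], [-58, 58], [-48, 55], [-38, 56], [-28, 59], [-19, 61], [-4, 48]]
top -0.06 [[-98, 44], [-88, 53], [-77, 60], [-68, 60], [-58, 59], [-48, 61], [-38, 60], [-29, 61], [-19, 59], [-8, 50]]
top 0.085 [[-101, 37], [-91, 50], [-81, 50], [-71, 54], [-60, 51], [-50, 56], [-40, 49], [-30, 57], [-19, 52], [-9, 48]]
(400, 820, 3)
```

View pics/end.png

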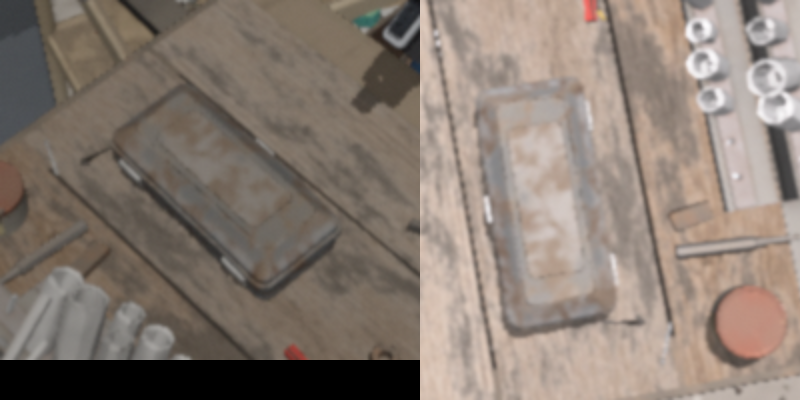

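Both views show the lid flat and shut on the unmoved case, with the tin, punch and sockets undisturbed and the gripper clear. Handing in.

```bash
python3 -c "
from bench import r
print(r.close_job())"
```

```text
the job is handed in; nothing more can be done
None
```

The lid was tipped forward, caught on the front finger and let down until shut, and the job is handed in. The final images show the case unmoved, the things around it in place and the gripper clear; the lid's angle was read only to within a few mm at its edge.

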